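Unlock the warming plate and set its heat

ROBOT

A 6-joint arm with a two-finger parallel gripper is mounted at the origin on a cart in front of the work surface, level with it; the furniture and walls round the work are solid. World frame = base frame: x ahead of the robot, y to its left, z up, the work surface at z = 0. Lengths are in m, angles in rad, forces in N, time in s.
With the tool pointing down it reaches from about 0.375 to 0.9 m from the base axis. Payload 3.1 kg.
Tool frame: the origin (TCP) lies at the very end of the fingers, on their centre line; the grasp point (between the pads) lies 19 mm behind it (manip.grip_depth is the y of the grasp point in the tool frame, in m); y points along the fingers, x is the direction in which the jaws open and shut, and the axes are right-handed (so a half turn about y gives the same grasp; the last joint's range is limited). The gripper opens to 85 mm and grips with 20 to 120 N. Pads are 22 mm wide; open, the fingers measure 114 mm over their backs; the gripper's body (76 mm by 85 mm) begins 54 mm behind the grasp point. The pads swing forward as they close: fully open they stand 13 mm farther back than shut.
Start: joints at [-1.494, 0.527, 1.433, -0, 1.181, -0.178], TCP at [0.158, -0.605, 0.231] pointing down, gripper open.
Joint ranges: [-3.08, 3.08], [-0.75, 2.2], [0.22, 2.44], [-1.43, 4.57], [0, 2.65], [-2.85, 2.85]. Speed limits (rad/s): [2.79, 2.79, 3.14, 3.14, 3.14, 3.14].

INTERFACE

Orientations are given as a unit quaternion [w, x, y, z].
In Python, from cell import manip gives the robot as it stands. The module is installed in compiled form; this text tells all that it offers.
- The arm moves only by the tool servo_tool, never from a script. Its argument "targets" is a list of rows, each an object with "offset": the shift along the tool's x, y, z in cm, a list of three; "twist": the turn, a rotation vector about the tool's x, y, z in rad, a list of three. A call has 1 to 12 rows; each row is the pose to reach, as a shift and turn from the pose commanded when the call began, along the tool's axes at that moment; what a row does not reach only later rows make up. A row lasts 1/12 s, in which the tool goes at most 41.7 mm and 7.16 degrees, less where a joint would pass 70% of its speed; a pose out of reach is approached as far as the arm can. A call with a gripper value outside its range is refused whole. "gripper" is the finger opening in cm, from 0 to 8.54, set as the call begins (left out, the last holds). The fingers move at their own pace and stop on an object; "grip_force" is the grip in N (left out, the last holds). Time passes only in rows, so rows that repeat a pose let the fingers close. It gives the time, the measured TCP pose, the force and the opening at its end, in the units of the state.
- manip.read_state(): the state, without advancing time (a new reading comes with each control period).
- manip.capture(name): name is "scene" or "top"; returns (picture, depth): 400x640x3 uint8, blue, green, red; 400x640 float32, m along the optical axis (not along the pixel's ray), 0 where there is no reading.
- manip.camera_info(name): a dict with "fx", "fy", "cx", "cy" (pixels), "view" (4x4, takes a point from world to camera coordinates). Camera axes: x right, y up, looking along -z (the intrinsics and any distortion apply to the point x, -y, -z); pixel columns grow to the right and rows downward; lengths in m; the calibration is good to about 2 mm. A picture is of the moment at which its call begins. camera_info takes no time and is no camera call.
- manip.close_job(): hands the job in, once; it reports no verdict.
The state is a dict: "clock": time; "q": joint angles; "dq": joint speeds; "joint_efforts": joint torques, N m; "eef_pos": TCP position; "ee_rot": TCP orientation; "force": force on the tool from outside, world axes, zero at the start; "torque": the same for the moment, N m; "grip_width": opening from 0.0 (shut) to 1.0 (fully open).
Only numpy, scipy, OpenCV 4.12 (cv2) and the standard library are available. Lean on these libraries where they do the work, as an engineer would, in place of code of your own. Each camera call takes 0.05 s, during which the arm holds its last target.

TASK

Put the warming plate on for the bowl standing on it: first swing the red safety lever clockwise until you feel it come fully home on its sprung end stop, pressing it only gently there, because the heat selector stays locked short of that. Then turn the heat selector clockwise from the white dot to the red dot, without straining it against the lock. Let go of both, and leave the bowl and everything else on the worktop where it stands.

Things in the scene. Friction and masses are not known exactly. Their poses are not given: they have to be found in the camera images.
- warmer: Fixed grey warming plate, 320 x 320 x 55 mm; origin on the worktop, 150 mm behind its front edge, midway between its sides; x to its back, y to its left. Black control panel along the front at z = 55 mm: red safety lever at the left, heat selector 150 mm right of it (x = -55, y = -75 mm). Behind it a round dark plate, 176 mm across, centre x = 83, y = 0, top z = 63 mm, with the bowl.
- lever_pivot (a point): The vertical pivot axis of the safety lever (x = -55, y = 75 mm in the warmer's frame), on the housing's top, 55 mm above the worktop.
- lever_post (a point): Centre of the red upright post at the lever's outer end, 70 mm from the pivot, 97 mm above the worktop. The post is round, 18 mm across (21 mm at its head), from 77 mm up to 115 mm above the worktop; push it or pinch it from above. The flat arm below it is 14 mm wide, its underside 15 mm above the panel.
- safety_lever (a joint): Angle of the red lever, rad, growing clockwise from above. At 0 it points to bearing 235 deg in the warmer's frame (0 = +x, counted anticlockwise): front right; growing, it sweeps past the front to the left. Starts at 0 to 0.25. Friction: about 3 N at the post; it stays where it is left. It is home on an unseen end stop, anywhere from 0.85 to 1.75, different every time.
- end_stop: Sprung end stop of the lever, hidden in the housing; origin on the pivot, so its pose does not tell where the lever meets it. There the push at the post rises by 6 N at once, then 3.5 N per mm; strained from 15 N above friction (25 N on the stop). The selector is free only with the lever on the stop or within 0.04 rad of it; let go, the lever may spring back to just touch it: still home.
- selector (a joint): Angle of the heat selector in rad, clockwise from above: 0 = off (white dot), 0.52 = yellow dot, 1.05 = red dot (large), end of travel 1.4. It starts at 0. Locked at 0 (play 0.03) until the safety lever is home. Turns with about 0.06 N m and stays where it is left. Turned hard while locked, it strains the lock pin inside (20 N on the pin is about 0.9 N m on the selector).
- selector_grip (a point): On the selector's axis, 86 mm above the worktop, at the height to grip. The selector has a straight grey bar 50 mm long, 14 mm wide, from 70 to 98 mm above the worktop, on a black disc 48 mm across. The bar lies along the point's x axis; the white pointer line is at its +x end. At joint 0 it points along the warmer's +x (to the back).
- bowl: White bowl, 150 mm across, 67 mm high, standing on the round plate; origin at the centre of its underside.
- orange_jar: Loose jar with orange lid, 62 x 62 x 110 mm, on the worktop to the right; origin at the centre of its underside.
- honey_jar: Loose glass jar with a black lid, 63 x 63 x 94 mm, to the left; origin at the centre of its underside.
- tin: Loose tin, 75 x 75 x 58 mm, to the right; origin at the centre of its underside.
- spice_jar: Loose glass spice jar with a dark lid, 41 x 41 x 105 mm, to the right; origin at the centre of its underside.

How it is judged:
On the way, in this order (a step that is already met when the one before it is completed fails the run):
1. the safety lever is swung over while the selector is still off (value of joint safety_lever above 0.75 rad and value of joint selector below 0.1 rad), for 0.1 s.
2. the selector is turned to the red dot (value of joint selector between 0.93 and 1.17 rad), for 0.2 s.
At the end, for the whole second after the job is handed in: The selector points to the red dot (1.05 rad, within 0.12), the safety lever is still swung over (above 0.75 rad), both at rest and let go; the bowl stands upright within 20 mm of where it stood, the loose jars and the tin within 30 mm (all of step 2 and value of joint safety_lever above 0.75 rad and velocity of joint selector between -0.05 and 0.05 rad/s and velocity of joint safety_lever between -0.05 and 0.05 rad/s and distance of bowl from where it was at the start of the episode below 0.02 m and angle between bowl's own z axis and vertical below 0.1 rad and linear speed of bowl below 0.02 m/s and distance of each of orange_jar, honey_jar, tin, spice_jar from where it was at the start of the episode below 0.03 m); the robot touches nothing.
It fails at once if the lever is strained against its end stop (over 25 N on the stop) (contact force between end_stop and anything else above 25 N).
It fails at once if the selector is strained against its lock (over 20 N on the lock pin) (contact force between lock_pin and anything else above 20 N).
It fails at once if the bowl is pushed off its place or tipped (distance of bowl from where it was at the start of the episode above 0.04 m or angle between bowl's own z axis and vertical above 0.4 rad).
It fails at once if a jar or the tin is knocked over or pushed away (distance of any of orange_jar, honey_jar, tin, spice_jar from where it was at the start of the episode above 0.05 m or angle between any of orange_jar, honey_jar, tin, spice_jar's own z axis and vertical above 0.5 rad).
It also fails if it takes over 72 s, if anything falls off the work surface, if the arm or the gripper's body presses on something with over 40 N, if the wrist force passes 120 N, or if a joint passes its speed limit or range.

## Working session

There is one attempt and no reset: what is moved stays moved. The work goes in short steps, Python scripts to look and compute and a tool call to move; the robot and the scene stay as the last step left them, time stands still between calls to the robot, and variables do not carry over. Pictures are saved under pics/ and viewed, and the job is handed in when it is done.

Besides the shell and the picture viewer there is one more tool, called after ">>>" as name(argument=value, ...), one argument or row to a line, values as JSON. servo_tool: Moves the arm, as the interface text tells. Its arguments: {"type":"object","properties":{"targets":{"type":"array","items":{"type":"object","properties":{"offset":{"type":"array","items":{"type":"number"}},"twist":{"type":"array","items":{"type":"number"}}}}},"gripper":{"type":"number"},"grip_force":{"type":"number"}},"required":["targets"]}

```bash
mkdir -p pics
python3 - <<'E'
from cell import manip
import cv2,numpy as np
s=manip.read_state(); print(s)
print(manip.grip_depth)
for n in("scene","top"):
    p,d=manip.capture(n); cv2.imwrite(f"pics/{n}0.png",p); np.save(f"pics/{n}0.npy",d)
    print(n,manip.camera_info(n))
E
```

```text
{'clock': 0.0, 'q': array([-1.49350442e+00,  5.28433962e-01,  1.43391874e+00, -2.79550759e-05,
        1.18140301e+00, -1.78519613e-01]), 'dq': array([ 0.00066924, -0.00137333,  0.00092764,  0.00034387, -0.00022196,
       -0.0001521 ]), 'joint_efforts': array([ 4.50157177e-04, -4.42348516e+01, -1.78023988e+01, -1.03098841e-04,
        8.56720872e-03, -3.06549293e-07]), 'eef_pos': array([ 0.15809627, -0.60392357,  0.23034818]), 'ee_rot': array([ 0.56025752, -0.55913492,  0.43265322, -0.43161423]), 'force': array([-0.0514761 ,  0.23935547, -0.36409931]), 'torque': array([-0.0137202 , -0.02700597,  0.02943869]), 'grip_width': 0.9957709678437363}
-0.0187
scene {'fx': 418.1244665460128, 'fy': 418.1244665460128, 'cx': 326.73862462522834, 'cy': 199.23298730123315, 'view': array([[ 0.74158423, -0.67084362,  0.00465471, -0.39466321],
       [ 0.26021753,  0.29403886,  0.91968907, -0.22227378],
       [-0.61833621, -0.68081567,  0.39261985, -1.01938365],
       [ 0.        ,  0.        ,  0.        ,  1.        ]])}
top {'fx': 409.814342267465, 'fy': 409.814342267465, 'cx': 316.65131724680896, 'cy': 195.815125699894, 'view': array([[-2.42088336e-02, -9.99699676e-01, -3.80665134e-03,
        -1.58404318e-02],
       [ 9.81235647e-01, -2.44899504e-02,  1.91250744e-01,
        -5.40013845e-01],
       [-1.91286531e-01,  8.94735446e-04,  9.81533832e-01,
        -1.07351309e+00],
       [ 0.00000000e+00,  0.00000000e+00,  0.00000000e+00,
         1.00000000e+00]])}
```

View pics/scene0.png

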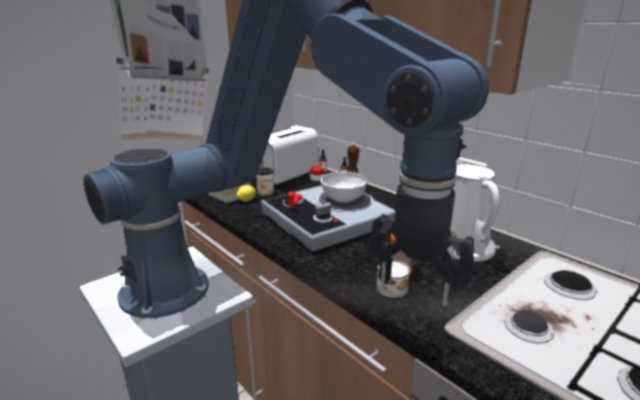

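View pics/top0.png

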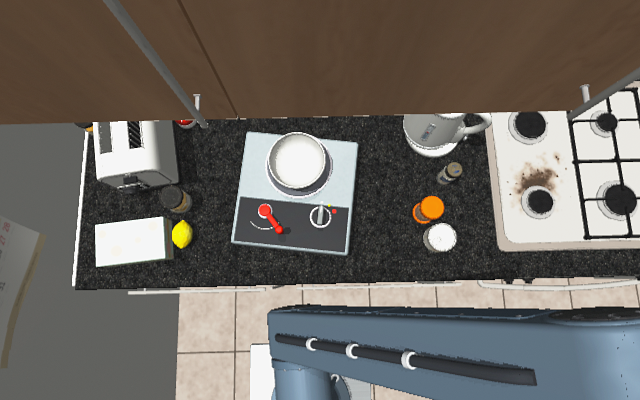

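The top view shows the warmer (about 232–357, 132–254), with the lever pivot near (265,211), its post near (279,230) and the selector near (320,216). In the scene view the arm covers only the right side of the worktop. Next I'll enlarge this and measure.

```bash
cat > h.py <<'E'
from cell import manip
import cv2,numpy as np
def ray(n,u,v,z):
    c=manip.camera_info(n);V=c['view'];R=V[:3,:3];t=V[:3,3]
    d=R.T@np.array([(u-c['cx'])/c['fx'],-(v-c['cy'])/c['fy'],-1.]);o=-R.T@t
    return o+d*(z-o[2])/d[2]
def proj(n,p):
    c=manip.camera_info(n);V=c['view'];q=V[:3,:3]@np.array(p)+V[:3,3]
    return c['cx']+c['fx']*q[0]/-q[2], c['cy']-c['fy']*q[1]/-q[2]
E
python3 - <<'E'
from h import *
p=cv2.imread('pics/top0.png')
c=p[120:265,220:370]; cv2.imwrite('pics/crop0.png',cv2.resize(c,None,fx=4,fy=4,interpolation=cv2.INTER_CUBIC))
h=cv2.cvtColor(p,cv2.COLOR_BGR2HSV)
# warmer mask: housing + panel; housing light blue-grey
m=cv2.inRange(h,(80,10,110),(110,90,255)); m[:,:225]=0;m[:,365:]=0;m[:125]=0;m[262:]=0
ys,xs=np.nonzero(m)
cs,_=cv2.findContours(m,cv2.RETR_EXTERNAL,cv2.CHAIN_APPROX_NONE); k=np.vstack([c for c in cs if cv2.contourArea(c)>30])
hull=cv2.convexHull(k); ap=cv2.approxPolyDP(hull,4,True)[:,0]; print(ap.tolist())
r=cv2.inRange(h,(0,150,80),(8,255,255))|cv2.inRange(h,(174,150,80),(180,255,255))
n,l,s,ce=cv2.connectedComponentsWithStats(r[:, :])
for i in range(1,n):
    if s[i,4]>3: print('red',s[i],ce[i])
E
```

```text
[[247, 132], [356, 142], [346, 254], [231, 242]]
red [175 120  17   5  51] [182.68627451 121.80392157]
red [259 205  24  29 245] [270.44489796 218.14693878]
red [332 209   4   4  15] [333.6 210.6]
```

View pics/crop0.png

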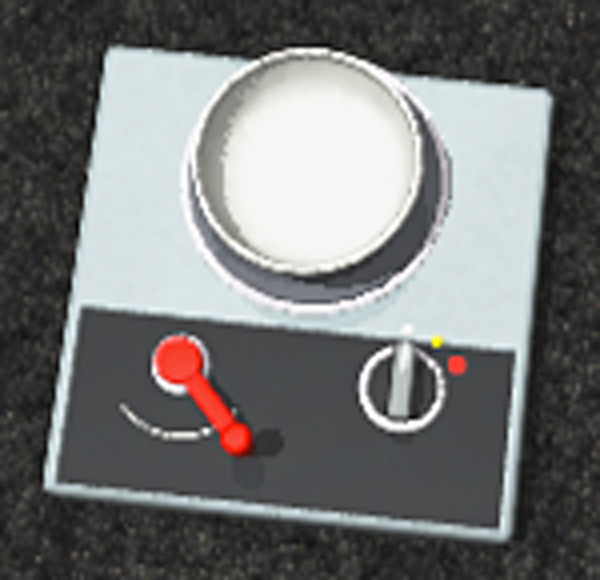

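Run:
```python
from h import *
c=manip.camera_info('top')['view'];print('cam',-c[:3,:3].T@c[:3,3])
g=lambda x,y:((x+.5)/4-.5+220,(y+.5)/4-.5+120)
P={}
for n,(x,y),z in [('BL',(106,46),.055),('BR',(552,90),.055),('FR',(513,528),.055),('FL',(47,487),.055),('pivot',(180,360),.077),('piv.ring',(181,363),.055),('post',(236,438),.115),('sel.ring',(402,388),.057),('white',(407,329),.055),('yel',(436,342),.055),('red',(457,365),.055),('selfront',(400,415),.098),('selback',(405,343),.098),('plate',(317,180),.063)]:
    P[n]=ray('top',*g(x,y),z); print(n,P[n].round(4))
# pose fit
W={'BL':(.17,.16),'BR':(.17,-.16),'FR':(-.15,-.16),'FL':(-.15,.16),'piv.ring':(-.055,.075),'sel.ring':(-.055,-.075),'plate':(.083,0)}
A=np.array([W[k] for k in W]);B=np.array([P[k][:2] for k in W])
a=A-A.mean(0);b=B-B.mean(0);U,S,Vt=np.linalg.svd(a.T@b);R=(U@Vt).T;t=B.mean(0)-R@A.mean(0)
print('yaw',np.arctan2(R[1,0],R[0,0]),'t',t)
for k,e in zip(W,B-(A@R.T+t)):print(k,(e*1000).round(1))
yaw=np.arctan2(R[1,0],R[0,0])
pv=R@[-.055,.075]+t; sl=R@[-.055,-.075]+t
d=P['post'][:2]-pv; be=np.degrees(np.arctan2(d[1],d[0])-yaw)%360
print('pivot',pv,'sel',sl,'post r',np.hypot(*d),'bearing',be,'angle',np.radians(235-be))
```

```text
cam [ 0.32414876 -0.02810008  1.15690717]
BL [0.7302 0.1658 0.055 ]
BR [ 0.6897 -0.1479  0.055 ]
FR [ 0.3852 -0.1087  0.055 ]
FL [0.4201 0.2027 0.055 ]
pivot [0.5005 0.1106 0.077 ]
piv.ring [0.502  0.1128 0.055 ]
post [0.4431 0.07   0.115 ]
sel.ring [ 0.4809 -0.0371  0.057 ]
white [ 0.5217 -0.0416  0.055 ]
yel [ 0.5122 -0.0611  0.055 ]
red [ 0.496  -0.0749  0.055 ]
selfront [ 0.4574 -0.035   0.098 ]
selback [ 0.5047 -0.0395  0.098 ]
plate [0.6263 0.0178 0.063 ]
yaw -0.12412182445425692 t [0.54592208 0.02956064]
BL [-4.2 -1.5]
BR [-5.1  2.3]
FR [7.9 1.9]
FL [ 3.2 -4.2]
piv.ring [1.4 2. ]
sel.ring [-1.2  0.9]
plate [-2.  -1.4]
pivot [0.50063046 0.11079284] sel [ 0.48205995 -0.03805318] post r 0.07053166800746032 bearing 222.43556966010968 angle 0.21929067806855634
```

```bash
cat >> h.py <<'E'
from scipy.spatial.transform import Rotation as Ro
def Rt(s): w,x,y,z=s['ee_rot']; return Ro.from_quat([x,y,z,w]).as_matrix()
def st():
    s=manip.read_state();R=Rt(s)
    print('t',round(s['clock'],2),'tcp',s['eef_pos'].round(4),'F',s['force'].round(1),'T',s['torque'].round(2),'grip',round(s['grip_width'],3),'q',s['q'].round(2),'xyaw',round(np.degrees(np.arctan2(R[1,0],R[0,0])),1))
    return s,R
E
python3 - <<'E'
from h import *
s,R=st(); print(R.round(3))
E
```

```text
t 0.1 tcp [ 0.1581 -0.604   0.2304] F [-0.2 -0.7  0.1] T [ 0.    0.02 -0.01] grip 1.003 q [-1.49  0.53  1.43  0.    1.18 -0.18] xyaw -75.3
[[ 0.253 -0.     0.967]
 [-0.967  0.002  0.253]
 [-0.002 -1.     0.   ]]
```

>>> servo_tool(
  targets=[
    {"offset": [-17.9, 0, 31.8], "twist": [0, -1.3, 0]},
    {"offset": [-17.9, 0, 31.8], "twist": [0, -1.3, 0]},
    {"offset": [-17.9, 0, 31.8], "twist": [0, -1.3, 0]},
    {"offset": [-17.9, 0, 31.8], "twist": [0, -1.3, 0]},
    {"offset": [-17.9, 0, 31.8], "twist": [0, -1.3, 0]},
    {"offset": [-17.9, 0, 31.8], "twist": [0, -1.3, 0]},
    {"offset": [-17.9, 0, 31.8], "twist": [0, -1.3, 0]},
    {"offset": [-17.9, 0, 31.8], "twist": [0, -1.3, 0]},
    {"offset": [-17.9, 0, 31.8], "twist": [0, -1.3, 0]},
    {"offset": [-17.9, 0, 31.8], "twist": [0, -1.3, 0]},
    {"offset": [-17.9, 0, 31.8], "twist": [0, -1.3, 0]},
    {"offset": [-17.9, 0, 31.8], "twist": [0, -1.3, 0]},
  ],
  gripper=0,
  grip_force=30,
)

```text
clock: 1.1
eef_pos: [0.421, -0.3499, 0.231]
ee_rot: [0.707, -0.707, 0.005, -0.004]
force: [0.1, -0.2, -0.4]
grip_width: 0.005
```

```bash
cat >> h.py <<'E'
def goto(R,p,target,yawdeg):
    y=np.degrees(np.arctan2(R[1,0],R[0,0])); d=(y-yawdeg+180)%360-180
    print('offset cm',(R.T@(np.array(target)-p)*100).round(2),'twist y',np.radians(d).round(3))
PV=np.array([.501,.1113]);SL=np.array([.4815,-.0375])
E
python3 - <<'E'
from h import *
s,R=st()
P=np.array([.4431,.070]); u=PV-P; u/=np.hypot(*u); b=np.degrees(np.arctan2(u[1],u[0])); tan=np.array([-u[1],u[0]]);print(b,tan)
goto(R,s['eef_pos'],[*(P-tan*.040),.19],b)
E
```

```text
t 1.1 tcp [ 0.421  -0.3499  0.231 ] F [ 0.1 -0.2 -0.4] T [0.04 0.01 0.01] grip 0.005 q [-0.9   0.42  1.63 -0.    1.09 -0.89] xyaw -0.7
35.50021733342642 [-0.58070604  0.81411332]
offset cm [ 4.06  4.12 38.78] twist y -0.632
```

>>> servo_tool(
  targets=[
    {"offset": [4.1, 0, 38.8], "twist": [0, -0.63, 0]},
    {"offset": [4.1, 0, 38.8], "twist": [0, -0.63, 0]},
    {"offset": [4.1, 0, 38.8], "twist": [0, -0.63, 0]},
    {"offset": [4.1, 0, 38.8], "twist": [0, -0.63, 0]},
    {"offset": [4.1, 0, 38.8], "twist": [0, -0.63, 0]},
    {"offset": [4.1, 0, 38.8], "twist": [0, -0.63, 0]},
    {"offset": [4.1, 0, 38.8], "twist": [0, -0.63, 0]},
    {"offset": [4.1, 0, 38.8], "twist": [0, -0.63, 0]},
    {"offset": [4.1, 0, 38.8], "twist": [0, -0.63, 0]},
    {"offset": [4.1, 0, 38.8], "twist": [0, -0.63, 0]},
    {"offset": [4.1, 3, 38.8], "twist": [0, -0.63, 0]},
    {"offset": [4.1, 6, 38.8], "twist": [0, -0.63, 0]},
  ],
)

```text
clock: 2.1
eef_pos: [0.4692, 0.0373, 0.1722]
ee_rot: [-0.673, 0.675, 0.216, -0.212]
force: [0.8, -0.4, 0.1]
grip_width: 0.002
```

Run:
```python
from h import *
s,R=st()
P=np.array([.4431,.070]); u=PV-P; u/=np.hypot(*u); b=np.degrees(np.arctan2(u[1],u[0])); tan=np.array([-u[1],u[0]])
goto(R,s['eef_pos'],[*(P-tan*.035),.088],b)
p,d=manip.capture('top'); cv2.imwrite('pics/top1.png',cv2.resize(p[100:280,200:400],None,fx=3,fy=3))
p,d=manip.capture('scene'); cv2.imwrite('pics/scene1.png',cv2.resize(p[120:270,220:420],None,fx=3,fy=3))
```

```text
t 2.1 tcp [0.4692 0.0373 0.1722] F [ 0.8 -0.4  0.1] T [ 0.02  0.   -0.01] grip 0.002 q [-0.16  0.41  1.88  0.    0.85 -0.77] xyaw 35.3
offset cm [-0.26  8.41  0.71] twist y -0.004
```

View pics/top1.png

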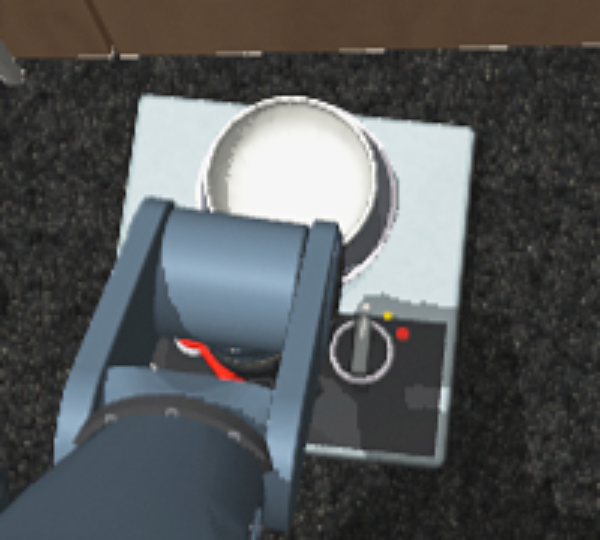

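View pics/scene1.png

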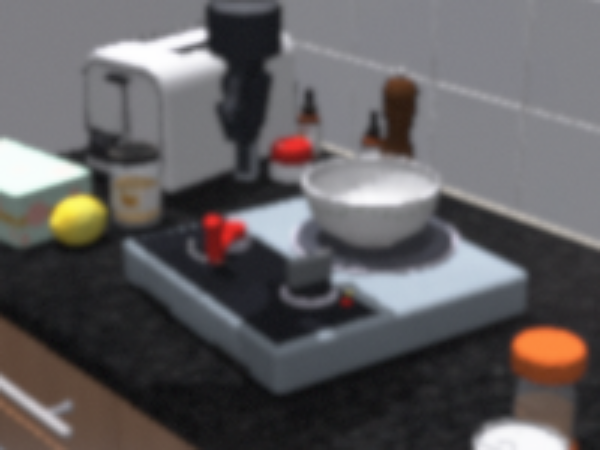

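The arm now hides the post in the top view. In the scene crop the post is at about (213,240), with the fingertips up at (245,175). I'll check this against the calibration.

Run:
```python
from h import *
f=lambda p:[round((a-b)*3) for a,b in zip(proj('scene',p),(220,120))]
print(f([.4431,.07,.097]),f([.4692,.0373,.1722]),f([*SL,.086]),f([*PV,.077]))
```

```text
[212, 235] [250, 169] [308, 267] [231, 227]
```

>>> servo_tool(
  targets=[
    {"offset": [-0.3, 3, 0.5]},
    {"offset": [-0.3, 6, 0.5]},
    {"offset": [-0.3, 8.4, 0.5]},
    {"offset": [-0.3, 8.4, 0.5]},
    {"offset": [-0.3, 8.4, 0.5]},
  ],
)

```text
invalid input
```

>>> servo_tool(
  targets=[
    {"offset": [0, 0, 0.5]},
    {"offset": [0, 0, 1.0]},
    {"offset": [0, 0, 1.3]},
    {"offset": [0, 0, 1.6]},
  ],
)

```text
invalid input
```

```bash
cat >> h.py <<'E'
def lev():
    s,R=st(); f=R.T@s['force']; r=R.T@np.array([*(PV-s['eef_pos'][:2]),0])
    print('Ftool',f.round(1),'pivot in tool cm',(r*100).round(2))
E
python3 - <<'E'
from h import *
lev()
p,d=manip.capture('scene'); cv2.imwrite('pics/scene2.png',cv2.resize(p[140:240,250:370],None,fx=5,fy=5,interpolation=cv2.INTER_CUBIC))
E
```

```text
t 2.2 tcp [0.464  0.0369 0.1681] F [-1.   0.9  0.4] T [0.02 0.06 0.02] grip 0.004 q [-0.16  0.42  1.88 -0.    0.85 -0.78] xyaw 35.2
Ftool [-0.3 -0.4  1.3] pivot in tool cm [ 7.31 -0.02  3.95]
```

View pics/scene2.png

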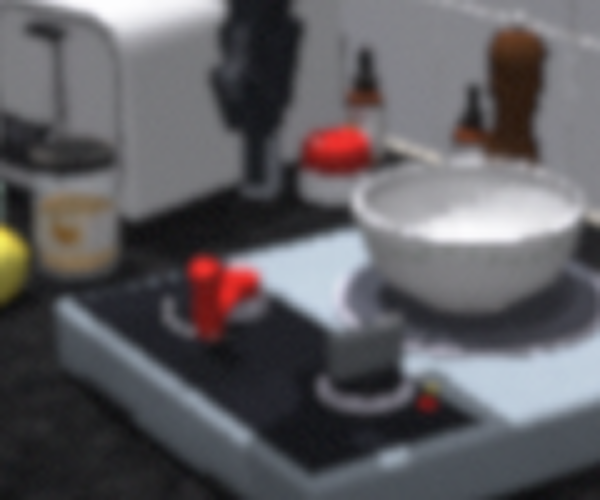

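The call needs an explicit twist, so nothing moved. The picture shows the fingertips near (262,180) above the panel and the post untouched at (207,300). I'll resend with a twist.

>>> servo_tool(
  targets=[
    {"offset": [0.3, 3, 0.2], "twist": [0, 0, 0]},
    {"offset": [0.3, 6, 0.2], "twist": [0, 0, 0]},
    {"offset": [0.3, 8, 0.2], "twist": [0, 0, 0]},
    {"offset": [0.3, 8, 0.2], "twist": [0, 0, 0]},
    {"offset": [0.3, 8, 0.2], "twist": [0, 0, 0]},
  ],
)

```text
clock: 2.67
eef_pos: [0.4692, 0.0391, 0.0919]
ee_rot: [0.674, -0.674, -0.213, 0.213]
force: [1.5, -0.2, 0.4]
grip_width: -0.004
```

Run:
```python
from h import *
lev()
p,d=manip.capture('scene'); cv2.imwrite('pics/scene3.png',cv2.resize(p[140:240,250:370],None,fx=5,fy=5,interpolation=cv2.INTER_CUBIC))
```

```text
t 2.67 tcp [0.4692 0.0391 0.0919] F [ 1.5 -0.2  0.4] T [-0.03  0.05 -0.03] grip -0.004 q [-0.15  0.56  1.94  0.    0.64 -0.77] xyaw 35.1
Ftool [ 1.1 -0.4 -1. ] pivot in tool cm [6.76 0.   4.08]
```

View pics/scene3.png

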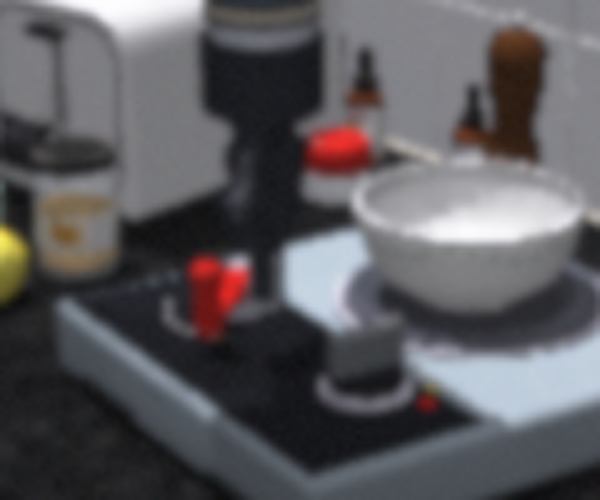

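>>> servo_tool(
  targets=[
    {"offset": [-0.2, 0.3, 0.5], "twist": [0, 0, 0]},
    {"offset": [-0.2, 0.3, 1.0], "twist": [0, 0, 0]},
    {"offset": [-0.2, 0.3, 1.5], "twist": [0, 0, 0]},
    {"offset": [-0.2, 0.3, 2.0], "twist": [0, 0, 0]},
    {"offset": [-0.2, 0.3, 2.0], "twist": [0, 0, 0]},
  ],
)

```text
clock: 3.13
eef_pos: [0.4552, 0.0554, 0.089]
ee_rot: [-0.674, 0.674, 0.215, -0.214]
force: [0.1, -1.1, -0.3]
grip_width: -0.001
```

Run:
```python
from h import *
lev()
```

```text
t 3.13 tcp [0.4552 0.0554 0.089 ] F [ 0.1 -1.1 -0.3] T [-0.14  0.05 -0.08] grip -0.001 q [-0.12  0.56  1.97 -0.    0.61 -0.74] xyaw 35.3
Ftool [-0.6  0.3 -0.9] pivot in tool cm [6.97 0.   1.92]
```

>>> servo_tool(
  targets=[
    {"offset": [-0.1, 0, 0.35], "twist": [0, 0.05, 0]},
    {"offset": [-0.18, 0, 0.71], "twist": [0, 0.1, 0]},
    {"offset": [-0.24, 0, 1.07], "twist": [0, 0.15, 0]},
    {"offset": [-0.28, 0, 1.43], "twist": [0, 0.2, 0]},
    {"offset": [-0.3, 0, 1.8], "twist": [0, 0.25, 0]},
    {"offset": [-0.31, 0, 2.16], "twist": [0, 0.3, 0]},
    {"offset": [-0.3, 0, 2.53], "twist": [0, 0.35, 0]},
    {"offset": [-0.27, 0, 2.89], "twist": [0, 0.4, 0]},
    {"offset": [-0.27, 0, 2.89], "twist": [0, 0.4, 0]},
  ],
)

```text
clock: 3.88
eef_pos: [0.4376, 0.0771, 0.0888]
ee_rot: [-0.703, 0.703, 0.077, -0.075]
force: [1.0, -0.9, 1.4]
grip_width: 0.0
```

Run:
```python
from h import *
lev()
p,d=manip.capture('scene'); cv2.imwrite('pics/scene4.png',cv2.resize(p[140:240,250:370],None,fx=5,fy=5,interpolation=cv2.INTER_CUBIC))
p,d=manip.capture('top'); cv2.imwrite('pics/top4.png',cv2.resize(p[120:265,220:370],None,fx=4,fy=4,interpolation=cv2.INTER_CUBIC))
```

```text
t 3.88 tcp [0.4376 0.0771 0.0888] F [ 1.  -0.9  1.4] T [-0.19 -0.18  0.04] grip 0.0 q [-0.08  0.55  2.   -0.    0.58 -0.29] xyaw 12.3
Ftool [ 0.8 -1.4 -1.1] pivot in tool cm [6.92 0.02 1.99]
```

View pics/scene4.png

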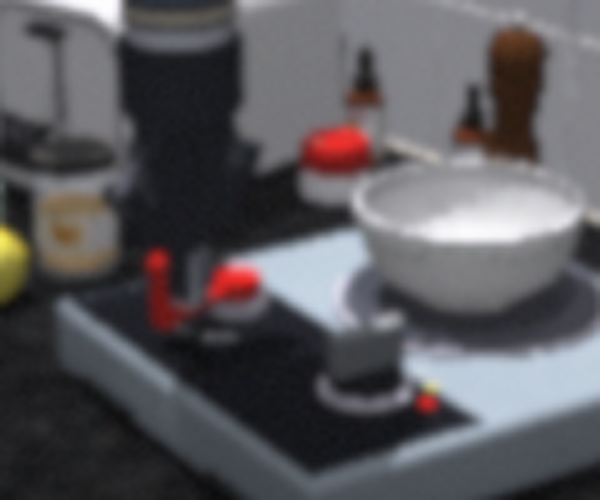

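View pics/top4.png

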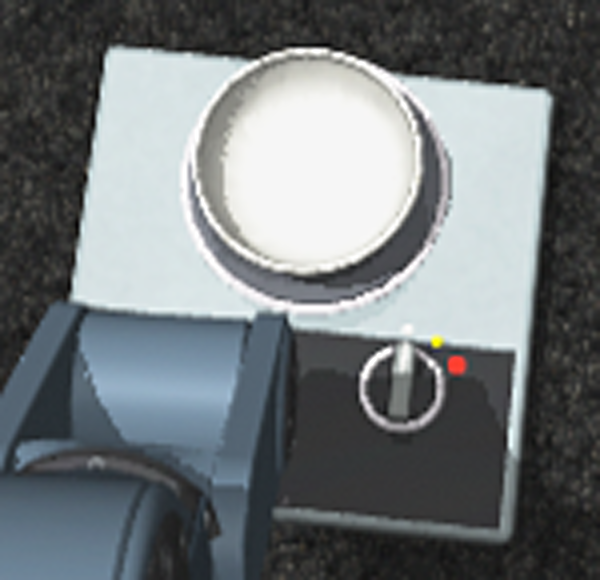

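```bash
cat >> h.py <<'E'
def post(cap=True,box=(240,165,320,215)):
    p,d=manip.capture('scene'); h=cv2.cvtColor(p,cv2.COLOR_BGR2HSV)
    r=cv2.inRange(h,(0,150,80),(8,255,255))|cv2.inRange(h,(174,150,80),(180,255,255))
    return p,r
def leverang(u,v,z=.097):
    q=ray('scene',u,v,z)[:2]-PV; b=np.arctan2(q[1],q[0])+.125
    return q,np.hypot(*q),(np.radians(235)-b)%(2*np.pi)
E
python3 - <<'E'
from h import *
print(leverang(281.6-.4,198-.4)); print(leverang(291.3,199.5))
for a in (.22,.5,.6,.7,.8):
    b=np.radians(235)-.125-a; print(a,[ (round((x-o)*5)) for x,o in zip(proj('scene',[PV[0]+.07*np.cos(b),PV[1]+.07*np.sin(b),.097]),(250,140))])
E
```

```text
(array([-0.0763666 , -0.01717954]), np.float64(0.07827511927547885), np.float64(0.6136533278144407))
(array([-0.06198797, -0.05008803]), np.float64(0.07969516349092357), np.float64(0.15531406852310425))
0.22 [203, 291]
0.5 [175, 286]
0.6 [166, 284]
0.7 [158, 282]
0.8 [150, 279]
```

>>> servo_tool(
  targets=[
    {"offset": [-0.1, 0, 0.35], "twist": [0, 0.05, 0]},
    {"offset": [-0.18, 0, 0.71], "twist": [0, 0.1, 0]},
    {"offset": [-0.22, 0, 0.9], "twist": [0, 0.125, 0]},
  ],
)

```text
clock: 4.23
eef_pos: [0.4335, 0.0851, 0.0885]
ee_rot: [-0.706, 0.707, 0.032, -0.031]
force: [1.8, -2.8, 1.5]
grip_width: 0.004
```

>>> servo_tool(
  targets=[
    {"offset": [-0.04, 0, 0.14], "twist": [0, 0.02, 0]},
  ],
)

```text
clock: 4.32
eef_pos: [0.433, 0.0864, 0.0885]
ee_rot: [-0.707, 0.707, 0.025, -0.024]
force: [3.0, -2.7, 1.5]
grip_width: 0.007
```

>>> servo_tool(
  targets=[
    {"offset": [-0.04, 0, 0.14], "twist": [0, 0.02, 0]},
  ],
)

```text
clock: 4.4
eef_pos: [0.4324, 0.0878, 0.0885]
ee_rot: [-0.707, 0.707, 0.018, -0.017]
force: [2.0, -2.0, 0.9]
grip_width: -0.001
```

Run:
```python
from h import *
lev()
```

```text
t 4.4 tcp [0.4324 0.0878 0.0885] F [ 2.  -2.   0.9] T [-0.45 -0.31 -0.04] grip -0.001 q [-0.05  0.55  2.01 -0.    0.58 -0.1 ] xyaw 2.8
Ftool [ 1.9 -0.9 -2.1] pivot in tool cm [6.97 0.01 2.01]
```

>>> servo_tool(
  targets=[
    {"offset": [-0.04, 0, 0.14], "twist": [0, 0.02, 0]},
  ],
)

```text
clock: 4.48
eef_pos: [0.4317, 0.0892, 0.0884]
ee_rot: [-0.707, 0.707, 0.011, -0.01]
force: [2.0, -2.2, 1.2]
grip_width: -0.001
```

>>> servo_tool(
  targets=[
    {"offset": [-0.04, 0, 0.14], "twist": [0, 0.02, 0]},
  ],
)

```text
clock: 4.57
eef_pos: [0.431, 0.0907, 0.0884]
ee_rot: [-0.707, 0.707, 0.003, -0.003]
force: [1.6, -3.0, 1.0]
grip_width: 0.002
```

>>> servo_tool(
  targets=[
    {"offset": [-0.04, 0, 0.14], "twist": [0, 0.02, 0]},
  ],
)

```text
clock: 4.65
eef_pos: [0.4304, 0.0922, 0.0883]
ee_rot: [-0.707, 0.707, -0.004, 0.004]
force: [1.8, -3.6, 1.0]
grip_width: -0.001
```

>>> servo_tool(
  targets=[
    {"offset": [-0.04, 0, 0.14], "twist": [0, 0.02, 0]},
  ],
)

```text
clock: 4.73
eef_pos: [0.4298, 0.0936, 0.0883]
ee_rot: [-0.707, 0.707, -0.011, 0.011]
force: [1.9, -3.4, 1.0]
grip_width: -0.001
```

>>> servo_tool(
  targets=[
    {"offset": [-0.04, 0, 0.14], "twist": [0, 0.02, 0]},
  ],
)

```text
clock: 4.82
eef_pos: [0.4294, 0.0951, 0.0883]
ee_rot: [-0.707, 0.707, -0.018, 0.018]
force: [2.3, -4.1, 0.4]
grip_width: -0.0
```

>>> servo_tool(
  targets=[
    {"offset": [-0.04, 0, 0.14], "twist": [0, 0.02, 0]},
  ],
)

```text
clock: 4.9
eef_pos: [0.429, 0.0965, 0.0883]
ee_rot: [-0.707, 0.707, -0.025, 0.025]
force: [3.0, -3.5, 0.3]
grip_width: 0.001
```

>>> servo_tool(
  targets=[
    {"offset": [-0.04, 0, 0.14], "twist": [0, 0.02, 0]},
  ],
)

```text
clock: 4.98
eef_pos: [0.4286, 0.0979, 0.0883]
ee_rot: [-0.706, 0.706, -0.033, 0.032]
force: [1.6, -3.0, 0.2]
grip_width: 0.003
```

>>> servo_tool(
  targets=[
    {"offset": [-0.04, 0, 0.14], "twist": [0, 0.02, 0]},
  ],
)

```text
clock: 5.07
eef_pos: [0.4284, 0.0994, 0.0883]
ee_rot: [-0.706, 0.706, -0.04, 0.039]
force: [2.2, -2.4, 0.3]
grip_width: 0.003
```

>>> servo_tool(
  targets=[
    {"offset": [-0.04, 0, 0.14], "twist": [0, 0.02, 0]},
  ],
)

```text
clock: 5.15
eef_pos: [0.4281, 0.1008, 0.0883]
ee_rot: [-0.706, 0.706, -0.047, 0.047]
force: [1.7, -2.5, 1.0]
grip_width: 0.004
```

>>> servo_tool(
  targets=[
    {"offset": [-0.04, 0, 0.14], "twist": [0, 0.02, 0]},
  ],
)

```text
clock: 5.23
eef_pos: [0.4278, 0.1022, 0.0883]
ee_rot: [-0.705, 0.705, -0.054, 0.054]
force: [1.0, -3.3, 0.9]
grip_width: -0.007
```

>>> servo_tool(
  targets=[
    {"offset": [-0.04, 0, 0.14], "twist": [0, 0.02, 0]},
  ],
)

```text
clock: 5.32
eef_pos: [0.4277, 0.1037, 0.0883]
ee_rot: [-0.704, 0.705, -0.061, 0.061]
force: [1.6, -4.1, -0.1]
grip_width: 0.001
```

>>> servo_tool(
  targets=[
    {"offset": [-0.04, 0, 0.14], "twist": [0, 0.02, 0]},
  ],
)

```text
clock: 5.4
eef_pos: [0.4275, 0.1051, 0.0883]
ee_rot: [-0.704, 0.704, -0.068, 0.068]
force: [1.9, -3.0, 0.7]
grip_width: 0.0
```

>>> servo_tool(
  targets=[
    {"offset": [-0.04, 0, 0.14], "twist": [0, 0.02, 0]},
  ],
)

```text
clock: 5.48
eef_pos: [0.4274, 0.1066, 0.0883]
ee_rot: [-0.703, 0.703, -0.075, 0.075]
force: [2.2, -2.2, 0.0]
grip_width: 0.002
```

>>> servo_tool(
  targets=[
    {"offset": [-0.04, 0, 0.14], "twist": [0, 0.02, 0]},
  ],
)

```text
clock: 5.57
eef_pos: [0.4273, 0.108, 0.0883]
ee_rot: [-0.702, 0.702, -0.082, 0.082]
force: [1.5, -3.7, 0.6]
grip_width: -0.003
```

Run:
```python
from h import *
lev()
```

```text
t 5.57 tcp [0.4273 0.108  0.0883] F [ 1.5 -3.7  0.6] T [-0.52 -0.27 -0.05] grip -0.003 q [-0.01  0.55  2.01 -0.    0.58  0.23] xyaw -13.3
Ftool [ 2.3 -0.6 -3.2] pivot in tool cm [ 7.1  -0.    2.01]
```

Tracking is good (angle about 1.07). I'll keep going in single steps.

>>> servo_tool(
  targets=[
    {"offset": [-0.04, 0, 0.14], "twist": [0, 0.02, 0]},
  ],
)

```text
clock: 5.65
eef_pos: [0.4272, 0.1095, 0.0883]
ee_rot: [-0.701, 0.702, -0.089, 0.089]
force: [2.0, -4.0, 0.3]
grip_width: -0.001
```

>>> servo_tool(
  targets=[
    {"offset": [-0.03, 0, 0.14], "twist": [0, 0.02, 0]},
  ],
)

```text
clock: 5.73
eef_pos: [0.4272, 0.1109, 0.0883]
ee_rot: [-0.701, 0.701, -0.096, 0.096]
force: [0.9, -3.8, 0.3]
grip_width: -0.005
```

>>> servo_tool(
  targets=[
    {"offset": [-0.03, 0, 0.14], "twist": [0, 0.02, 0]},
  ],
)

```text
clock: 5.82
eef_pos: [0.4272, 0.1124, 0.0883]
ee_rot: [-0.7, 0.7, -0.103, 0.103]
force: [0.7, -4.3, 1.0]
grip_width: 0.001
```

>>> servo_tool(
  targets=[
    {"offset": [-0.03, 0, 0.14], "twist": [0, 0.02, 0]},
  ],
)

```text
clock: 5.9
eef_pos: [0.4272, 0.1138, 0.0882]
ee_rot: [-0.698, 0.699, -0.11, 0.109]
force: [0.4, -3.4, 0.4]
grip_width: -0.004
```

>>> servo_tool(
  targets=[
    {"offset": [-0.03, 0, 0.14], "twist": [0, 0.02, 0]},
  ],
)

```text
clock: 5.98
eef_pos: [0.4273, 0.1152, 0.0883]
ee_rot: [-0.697, 0.697, -0.117, 0.116]
force: [0.7, -3.6, 0.7]
grip_width: 0.002
```

>>> servo_tool(
  targets=[
    {"offset": [-0.03, 0, 0.14], "twist": [0, 0.02, 0]},
  ],
)

```text
clock: 6.07
eef_pos: [0.4274, 0.1167, 0.0883]
ee_rot: [-0.696, 0.696, -0.124, 0.123]
force: [0.6, -3.7, 1.0]
grip_width: 0.003
```

>>> servo_tool(
  targets=[
    {"offset": [-0.03, 0, 0.14], "twist": [0, 0.02, 0]},
  ],
)

```text
clock: 6.15
eef_pos: [0.4275, 0.1181, 0.0882]
ee_rot: [-0.695, 0.695, -0.131, 0.13]
force: [-0.4, -2.9, 1.5]
grip_width: 0.001
```

>>> servo_tool(
  targets=[
    {"offset": [-0.03, 0, 0.14], "twist": [0, 0.02, 0]},
  ],
)

```text
clock: 6.23
eef_pos: [0.4277, 0.1195, 0.0882]
ee_rot: [-0.693, 0.694, -0.138, 0.137]
force: [-0.8, -2.2, 0.9]
grip_width: 0.001
```

>>> servo_tool(
  targets=[
    {"offset": [-0.03, 0, 0.14], "twist": [0, 0.02, 0]},
  ],
)

```text
clock: 6.32
eef_pos: [0.4278, 0.1209, 0.0882]
ee_rot: [-0.692, 0.692, -0.145, 0.144]
force: [-0.9, -3.6, 1.6]
grip_width: 0.0
```

>>> servo_tool(
  targets=[
    {"offset": [-0.03, 0, 0.14], "twist": [0, 0.02, 0]},
  ],
)

```text
clock: 6.4
eef_pos: [0.428, 0.1223, 0.0882]
ee_rot: [-0.691, 0.691, -0.152, 0.151]
force: [-0.9, -3.6, 1.2]
grip_width: 0.001
```

>>> servo_tool(
  targets=[
    {"offset": [-0.03, 0, 0.14], "twist": [0, 0.02, 0]},
  ],
)

```text
clock: 6.48
eef_pos: [0.4283, 0.1237, 0.0882]
ee_rot: [-0.689, 0.689, -0.159, 0.158]
force: [-1.2, -2.9, 1.7]
grip_width: -0.001
```

>>> servo_tool(
  targets=[
    {"offset": [-0.03, 0, 0.14], "twist": [0, 0.02, 0]},
  ],
)

```text
clock: 6.57
eef_pos: [0.4286, 0.1251, 0.0882]
ee_rot: [-0.687, 0.688, -0.166, 0.165]
force: [-2.3, -2.6, 1.5]
grip_width: 0.0
```

>>> servo_tool(
  targets=[
    {"offset": [-0.03, 0, 0.14], "twist": [0, 0.02, 0]},
  ],
)

```text
clock: 6.65
eef_pos: [0.4289, 0.1265, 0.0882]
ee_rot: [-0.686, 0.686, -0.173, 0.171]
force: [-3.3, -1.9, 1.8]
grip_width: 0.001
```

>>> servo_tool(
  targets=[
    {"offset": [-0.03, 0, 0.14], "twist": [0, 0.02, 0]},
  ],
)

```text
clock: 6.73
eef_pos: [0.4292, 0.1279, 0.0882]
ee_rot: [-0.684, 0.684, -0.18, 0.178]
force: [-4.2, -2.1, 2.5]
grip_width: 0.001
```

Run:
```python
from h import *
lev()
```

```text
t 6.73 tcp [0.4292 0.1279 0.0882] F [-4.2 -2.1  2.5] T [-0.29  0.53  0.04] grip 0.001 q [0.04 0.56 1.99 0.   0.59 0.55] xyaw -29.3
Ftool [-2.6 -2.5 -3.9] pivot in tool cm [ 7.07 -0.02  2.07]
```

>>> servo_tool(
  targets=[
    {"offset": [-0.04, 0, 0.14], "twist": [0, 0.02, 0]},
  ],
)

```text
clock: 6.82
eef_pos: [0.4295, 0.1293, 0.0882]
ee_rot: [-0.682, 0.682, -0.187, 0.185]
force: [-2.9, -2.1, 2.0]
grip_width: 0.001
```

>>> servo_tool(
  targets=[
    {"offset": [-0.04, 0, 0.14], "twist": [0, 0.02, 0]},
  ],
)

```text
clock: 6.9
eef_pos: [0.43, 0.1308, 0.0881]
ee_rot: [-0.68, 0.681, -0.193, 0.192]
force: [-3.1, -1.8, 2.7]
grip_width: 0.0
```

>>> servo_tool(
  targets=[
    {"offset": [-0.04, 0, 0.14], "twist": [0, 0.02, 0]},
  ],
)

```text
clock: 6.98
eef_pos: [0.4304, 0.1322, 0.0881]
ee_rot: [-0.678, 0.679, -0.2, 0.199]
force: [-4.4, -1.3, 1.1]
grip_width: 0.002
```

>>> servo_tool(
  targets=[
    {"offset": [-0.04, 0, 0.14], "twist": [0, 0.02, 0]},
  ],
)

```text
clock: 7.07
eef_pos: [0.431, 0.1335, 0.0881]
ee_rot: [-0.676, 0.677, -0.207, 0.206]
force: [-5.5, -1.9, 0.2]
grip_width: 0.001
```

>>> servo_tool(
  targets=[
    {"offset": [-0.03, 0, 0.1], "twist": [0, 0.014, 0]},
  ],
)

```text
clock: 7.15
eef_pos: [0.4315, 0.1345, 0.0881]
ee_rot: [-0.675, 0.675, -0.211, 0.21]
force: [-4.2, -3.1, 1.2]
grip_width: 0.002
```

Run:
```python
from h import *
lev()
```

```text
t 7.15 tcp [0.4315 0.1345 0.0881] F [-4.2 -3.1  1.2] T [-0.2   0.69 -0.03] grip 0.002 q [0.05 0.56 1.98 0.   0.6  0.66] xyaw -34.7
Ftool [-1.7 -1.1 -4.9] pivot in tool cm [ 7.04 -0.01  2.05]
```

>>> servo_tool(
  targets=[
    {"offset": [-0.03, 0, 0.1], "twist": [0, 0.014, 0]},
  ],
)

```text
clock: 7.23
eef_pos: [0.4318, 0.1355, 0.0881]
ee_rot: [-0.673, 0.674, -0.216, 0.215]
force: [-3.9, -2.5, -0.4]
grip_width: 0.0
```

>>> servo_tool(
  targets=[
    {"offset": [-0.04, 0, 0.14], "twist": [0, 0.02, 0]},
  ],
)

```text
clock: 7.32
eef_pos: [0.4324, 0.1368, 0.0881]
ee_rot: [-0.671, 0.671, -0.223, 0.222]
force: [-5.1, -0.9, 0.3]
grip_width: -0.002
```

>>> servo_tool(
  targets=[
    {"offset": [-0.04, 0, 0.14], "twist": [0, 0.02, 0]},
  ],
)

```text
clock: 7.4
eef_pos: [0.4331, 0.1382, 0.0882]
ee_rot: [-0.669, 0.669, -0.23, 0.229]
force: [-5.1, -0.5, 0.1]
grip_width: 0.002
```

>>> servo_tool(
  targets=[
    {"offset": [-0.04, 0, 0.14], "twist": [0, 0.02, 0]},
  ],
)

```text
clock: 7.48
eef_pos: [0.4336, 0.1396, 0.0882]
ee_rot: [-0.667, 0.667, -0.236, 0.236]
force: [-5.0, -1.7, -0.1]
grip_width: -0.004
```

>>> servo_tool(
  targets=[
    {"offset": [-0.04, 0, 0.14], "twist": [0, 0.02, 0]},
  ],
)

```text
clock: 7.57
eef_pos: [0.4343, 0.1409, 0.0882]
ee_rot: [-0.664, 0.664, -0.243, 0.242]
force: [-4.6, -1.0, -0.8]
grip_width: -0.003
```

Run:
```python
from h import *
lev()
p,d=manip.capture('scene'); cv2.imwrite('pics/scene5.png',cv2.resize(p[140:240,250:370],None,fx=5,fy=5,interpolation=cv2.INTER_CUBIC))
lev()
```

```text
t 7.57 tcp [0.4343 0.1409 0.0882] F [-4.6 -1.  -0.8] T [-0.19  0.69  0.04] grip -0.003 q [0.07 0.56 1.97 0.   0.61 0.77] xyaw -40.1
Ftool [-2.8  0.8 -3.7] pivot in tool cm [ 7.01 -0.01  2.03]
t 7.62 tcp [0.4347 0.1411 0.0882] F [-4.  -0.5 -1. ] T [-0.1   0.63  0.05] grip -0.002 q [0.07 0.56 1.97 0.   0.61 0.77] xyaw -40.1
Ftool [-2.7  1.  -2.9] pivot in tool cm [ 6.99 -0.    2.  ]
```

View pics/scene5.png

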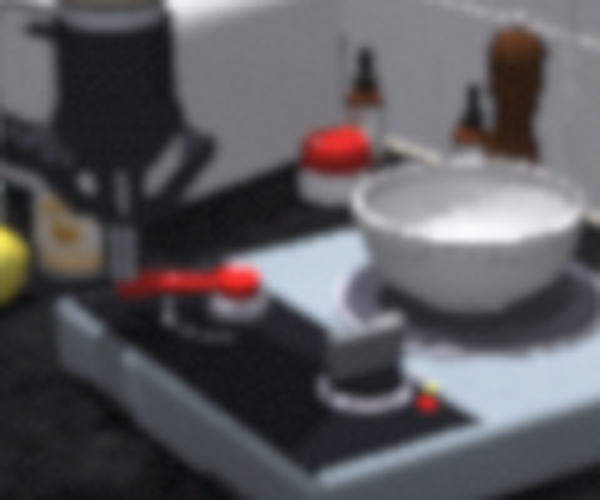

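The lever (red, 120–255, 280) has swung past the front to the left, with the post behind the fingertips at (122,270). The honey jar is well behind it. No stop felt yet, at about 1.54 rad.

>>> servo_tool(
  targets=[
    {"offset": [-0.04, 0, 0.14], "twist": [0, 0.02, 0]},
  ],
)

```text
clock: 7.7
eef_pos: [0.4351, 0.1421, 0.0882]
ee_rot: [-0.662, 0.662, -0.249, 0.249]
force: [-3.8, -0.7, -0.2]
grip_width: -0.001
```

>>> servo_tool(
  targets=[
    {"offset": [-0.04, 0, 0.14], "twist": [0, 0.02, 0]},
  ],
)

```text
clock: 7.78
eef_pos: [0.4357, 0.1435, 0.0882]
ee_rot: [-0.659, 0.659, -0.256, 0.256]
force: [-4.4, -1.7, -1.5]
grip_width: 0.003
```

>>> servo_tool(
  targets=[
    {"offset": [-0.04, 0, 0.14], "twist": [0, 0.02, 0]},
  ],
)

```text
clock: 7.87
eef_pos: [0.4364, 0.1448, 0.0882]
ee_rot: [-0.657, 0.657, -0.262, 0.262]
force: [-3.9, -0.8, -0.9]
grip_width: 0.003
```

>>> servo_tool(
  targets=[
    {"offset": [-0.04, 0, 0.14], "twist": [0, 0.02, 0]},
  ],
)

```text
clock: 7.95
eef_pos: [0.437, 0.1461, 0.0882]
ee_rot: [-0.654, 0.654, -0.269, 0.269]
force: [-4.7, -0.8, -1.4]
grip_width: 0.003
```

>>> servo_tool(
  targets=[
    {"offset": [-0.04, 0, 0.14], "twist": [0, 0.02, 0]},
  ],
)

```text
clock: 8.03
eef_pos: [0.4378, 0.1474, 0.0883]
ee_rot: [-0.651, 0.651, -0.275, 0.275]
force: [-5.5, -0.4, -0.9]
grip_width: 0.0
```

>>> servo_tool(
  targets=[
    {"offset": [-0.04, 0, 0.14], "twist": [0, 0.02, 0]},
  ],
)

```text
clock: 8.12
eef_pos: [0.4385, 0.1487, 0.0883]
ee_rot: [-0.648, 0.649, -0.282, 0.282]
force: [-4.4, -0.2, -0.9]
grip_width: -0.001
```

>>> servo_tool(
  targets=[
    {"offset": [-0.04, 0, 0.14], "twist": [0, 0.02, 0]},
  ],
)

```text
clock: 8.2
eef_pos: [0.4392, 0.15, 0.0883]
ee_rot: [-0.646, 0.646, -0.288, 0.288]
force: [-5.0, -0.4, -1.6]
grip_width: -0.002
```

Run:
```python
from h import *
lev()
```

```text
t 8.2 tcp [0.4392 0.15   0.0883] F [-5.  -0.4 -1.6] T [-0.04  0.71  0.06] grip -0.002 q [0.09 0.57 1.95 0.   0.62 0.93] xyaw -48.1
Ftool [-3.1  1.6 -4. ] pivot in tool cm [ 7.   -0.    2.02]
```

>>> servo_tool(
  targets=[
    {"offset": [-0.04, 0, 0.14], "twist": [0, 0.02, 0]},
  ],
)

```text
clock: 8.28
eef_pos: [0.44, 0.1512, 0.0883]
ee_rot: [-0.643, 0.643, -0.295, 0.295]
force: [-4.3, -0.1, -1.0]
grip_width: 0.002
```

>>> servo_tool(
  targets=[
    {"offset": [-0.04, 0, 0.14], "twist": [0, 0.02, 0]},
  ],
)

```text
clock: 8.37
eef_pos: [0.441, 0.1524, 0.0883]
ee_rot: [0.64, -0.64, 0.301, -0.301]
force: [-3.9, 0.0, -0.4]
grip_width: -0.001
```

>>> servo_tool(
  targets=[
    {"offset": [-0.04, 0, 0.14], "twist": [0, 0.02, 0]},
  ],
)

```text
clock: 8.45
eef_pos: [0.442, 0.1536, 0.0883]
ee_rot: [0.637, -0.637, 0.307, -0.308]
force: [-4.9, -0.6, -1.1]
grip_width: -0.005
```

>>> servo_tool(
  targets=[
    {"offset": [-0.03, 0, 0.1], "twist": [0, 0.014, 0]},
  ],
)

```text
clock: 8.53
eef_pos: [0.4427, 0.1545, 0.0884]
ee_rot: [0.635, -0.634, 0.312, -0.312]
force: [-5.5, -0.5, -2.1]
grip_width: -0.001
```

Run:
```python
from h import *
lev()
p,d=manip.capture('scene'); cv2.imwrite('pics/scene6.png',cv2.resize(p[140:240,250:370],None,fx=5,fy=5,interpolation=cv2.INTER_CUBIC))
lev()
for a in (1.3,1.5,1.6,1.7,1.8):
    b=np.radians(235)-.125-a; print(a,[[ (round((x-o)*5)) for x,o in zip(proj('scene',[PV[0]+.07*np.cos(b),PV[1]+.07*np.sin(b),z]),(250,140))] for z in (.115,.077)])
```

```text
t 8.53 tcp [0.4427 0.1545 0.0884] F [-5.5 -0.5 -2.1] T [-0.11  0.62  0.04] grip -0.001 q [0.1  0.57 1.94 0.   0.63 1.01] xyaw -52.4
Ftool [-3.   2.1 -4.7] pivot in tool cm [6.98 0.   1.98]
t 8.58 tcp [0.4429 0.1545 0.0884] F [-4.4 -0.3 -1.3] T [-0.03  0.61  0.02] grip 0.0 q [0.1  0.57 1.94 0.   0.63 1.01] xyaw -52.4
Ftool [-2.5  1.3 -3.7] pivot in tool cm [6.97 0.   1.96]
1.3 [[127, 235], [130, 289]]
1.5 [[126, 227], [128, 281]]
1.6 [[127, 223], [129, 277]]
1.7 [[129, 219], [131, 273]]
1.8 [[132, 215], [134, 269]]
```

View pics/scene6.png

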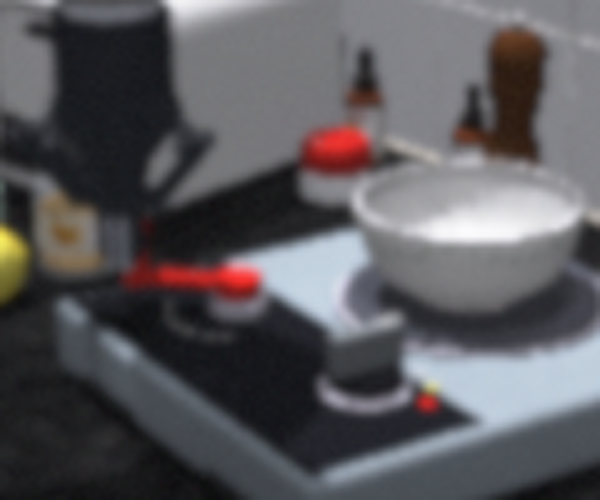

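The arm's end and post are at about (140,260), seen past the fingers, so the lever is near 1.75 rad. There's still no clear rise in force, so I'll continue with 1 mm steps.

>>> servo_tool(
  targets=[
    {"offset": [-0.03, 0, 0.1], "twist": [0, 0.014, 0]},
  ],
)

```text
clock: 8.67
eef_pos: [0.4432, 0.1551, 0.0884]
ee_rot: [0.633, -0.633, 0.316, -0.316]
force: [-4.6, -1.9, -0.7]
grip_width: 0.001
```

>>> servo_tool(
  targets=[
    {"offset": [-0.03, 0, 0.1], "twist": [0, 0.014, 0]},
  ],
)

```text
clock: 8.75
eef_pos: [0.4433, 0.1556, 0.0883]
ee_rot: [-0.63, 0.631, -0.321, 0.32]
force: [-5.3, -5.1, -0.1]
grip_width: 0.001
```

>>> servo_tool(
  targets=[
    {"offset": [0, 0, 0], "twist": [0, 0, 0]},
  ],
)

```text
clock: 8.83
eef_pos: [0.4433, 0.1556, 0.0883]
ee_rot: [-0.63, 0.631, -0.321, 0.32]
force: [-5.1, -3.7, -0.4]
grip_width: -0.003
```

Run:
```python
from h import *
lev()
```

```text
t 8.83 tcp [0.4433 0.1556 0.0883] F [-5.1 -3.7 -0.4] T [-0.4   0.69 -0.01] grip -0.003 q [ 0.1   0.57  1.94 -0.    0.63  1.04] xyaw -53.9
Ftool [ 0.   0.4 -6.3] pivot in tool cm [ 6.98 -0.    2.05]
```

>>> servo_tool(
  targets=[
    {"offset": [-0.01, 0, 0.07], "twist": [0, 0.005, 0]},
    {"offset": [-0.01, 0, 0.07], "twist": [0, 0.005, 0]},
  ],
)

```text
clock: 9.0
eef_pos: [0.4433, 0.1558, 0.0883]
ee_rot: [-0.629, 0.63, -0.322, 0.322]
force: [-5.1, -3.8, 1.5]
grip_width: 0.004
```

Run:
```python
from h import *
lev()
```

```text
t 9.0 tcp [0.4433 0.1558 0.0883] F [-5.1 -3.8  1.5] T [-0.63  0.75 -0.07] grip 0.004 q [ 0.1   0.57  1.94 -0.    0.63  1.05] xyaw -54.2
Ftool [ 0.1 -1.5 -6.4] pivot in tool cm [ 6.98 -0.    2.07]
```

>>> servo_tool(
  targets=[
    {"offset": [-0.01, 0, 0.07], "twist": [0, 0.005, 0]},
    {"offset": [-0.01, 0, 0.07], "twist": [0, 0.005, 0]},
  ],
)

```text
clock: 9.17
eef_pos: [0.4434, 0.156, 0.0883]
ee_rot: [-0.628, 0.63, -0.324, 0.323]
force: [-5.6, -6.3, 1.0]
grip_width: 0.0
```

Run:
```python
from h import *
lev()
```

```text
t 9.17 tcp [0.4434 0.156  0.0883] F [-5.6 -6.3  1. ] T [-0.8   0.88 -0.03] grip 0.0 q [ 0.1   0.57  1.94 -0.    0.63  1.05] xyaw -54.4
Ftool [ 1.8 -1.  -8.2] pivot in tool cm [ 6.98 -0.01  2.08]
```

>>> servo_tool(
  targets=[
    {"offset": [-0.01, 0, 0.08], "twist": [0, 0.005, 0]},
    {"offset": [-0.01, 0, 0.08], "twist": [0, 0.005, 0]},
  ],
)

```text
clock: 9.33
eef_pos: [0.4436, 0.1563, 0.0883]
ee_rot: [-0.627, 0.629, -0.326, 0.324]
force: [-6.4, -6.3, 2.7]
grip_width: -0.003
```

Run:
```python
from h import *
lev()
```

```text
t 9.33 tcp [0.4436 0.1563 0.0883] F [-6.4 -6.3  2.7] T [-0.95  0.92 -0.06] grip -0.003 q [ 0.1   0.57  1.94 -0.    0.64  1.06] xyaw -54.7
Ftool [ 1.4 -2.6 -8.9] pivot in tool cm [ 6.99 -0.01  2.08]
```

>>> servo_tool(
  targets=[
    {"offset": [0, 0, -1], "twist": [0, 0, 0]},
    {"offset": [0, 0, -2], "twist": [0, 0, 0]},
    {"offset": [0, -3, -2], "twist": [0, 0, 0]},
    {"offset": [0, -6, -2], "twist": [0, -0.1, 0]},
    {"offset": [0, -9, -2], "twist": [0, -0.2, 0]},
    {"offset": [0, -9, -2], "twist": [0, -0.3, 0]},
    {"offset": [0, -9, -2], "twist": [0, -0.4, 0]},
    {"offset": [0, -9, -2], "twist": [0, -0.5, 0]},
    {"offset": [0, -9, -2], "twist": [0, -0.6, 0]},
    {"offset": [0, -9, -2], "twist": [0, -0.7, 0]},
    {"offset": [0, -9, -2], "twist": [0, -0.8, 0]},
    {"offset": [0, -9, -2], "twist": [0, -0.9, 0]},
  ],
)

```text
clock: 10.33
eef_pos: [0.4305, 0.1458, 0.179]
ee_rot: [0.707, -0.707, 0.016, -0.02]
force: [0.1, -0.3, -0.5]
grip_width: 0.002
```

Run:
```python
from h import *
s,R=st()
goto(R,s['eef_pos'],[*SL,.16],82.8)
```

```text
t 10.33 tcp [0.4305 0.1458 0.179 ] F [ 0.1 -0.3 -0.5] T [-0.02 -0.    0.03] grip 0.002 q [0.08 0.38 1.91 0.   0.85 0.13] xyaw -2.9
offset cm [  6.02   1.91 -18.05] twist y -1.496
```

>>> servo_tool(
  targets=[
    {"offset": [6, 0, -18], "twist": [0, -1.5, 0]},
    {"offset": [6, 0, -18], "twist": [0, -1.5, 0]},
    {"offset": [6, 0, -18], "twist": [0, -1.5, 0]},
    {"offset": [6, 0, -18], "twist": [0, -1.5, 0]},
    {"offset": [6, 0, -18], "twist": [0, -1.5, 0]},
    {"offset": [6, 0, -18], "twist": [0, -1.5, 0]},
    {"offset": [6, 0, -18], "twist": [0, -1.5, 0]},
    {"offset": [6, 0, -18], "twist": [0, -1.5, 0]},
    {"offset": [6, 0, -18], "twist": [0, -1.5, 0]},
    {"offset": [6, 0, -18], "twist": [0, -1.5, 0]},
    {"offset": [6, 0, -18], "twist": [0, -1.5, 0]},
    {"offset": [6, 0, -18], "twist": [0, -1.5, 0]},
  ],
  gripper=5,
)

```text
clock: 11.33
eef_pos: [0.4803, -0.0379, 0.1789]
ee_rot: [-0.547, 0.55, 0.448, -0.446]
force: [-0.4, -0.3, 0.6]
grip_width: 0.586
```

>>> servo_tool(
  targets=[
    {"offset": [0, 0, 0], "twist": [0, 0, 0]},
    {"offset": [0, 0, 0], "twist": [0, 0, 0]},
  ],
)

```text
clock: 11.5
eef_pos: [0.4797, -0.0376, 0.1788]
ee_rot: [-0.549, 0.551, 0.445, -0.443]
force: [0.1, 0.6, -0.4]
grip_width: 0.583
```

Run:
```python
from h import *
s,R=st()
goto(R,s['eef_pos'],[*SL,.077],82.8)
p,d=manip.capture('scene'); cv2.imwrite('pics/scene7.png',cv2.resize(p[140:240,250:370],None,fx=5,fy=5,interpolation=cv2.INTER_CUBIC))
p,d=manip.capture('top'); cv2.imwrite('pics/top7.png',cv2.resize(p[120:265,220:370],None,fx=4,fy=4,interpolation=cv2.INTER_CUBIC))
```

```text
t 11.5 tcp [ 0.4797 -0.0376  0.1788] F [ 0.1  0.6 -0.4] T [-0.01  0.04 -0.01] grip 0.583 q [-0.31  0.41  1.84  0.    0.88 -1.67] xyaw 77.8
offset cm [ 0.05 10.18 -0.14] twist y -0.087
```

View pics/scene7.png

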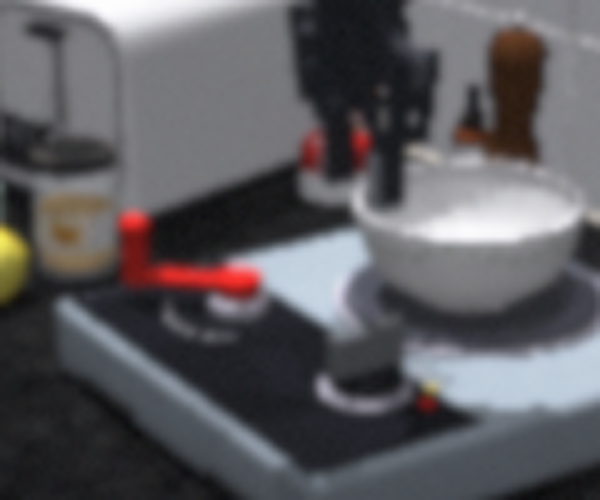

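View pics/top7.png

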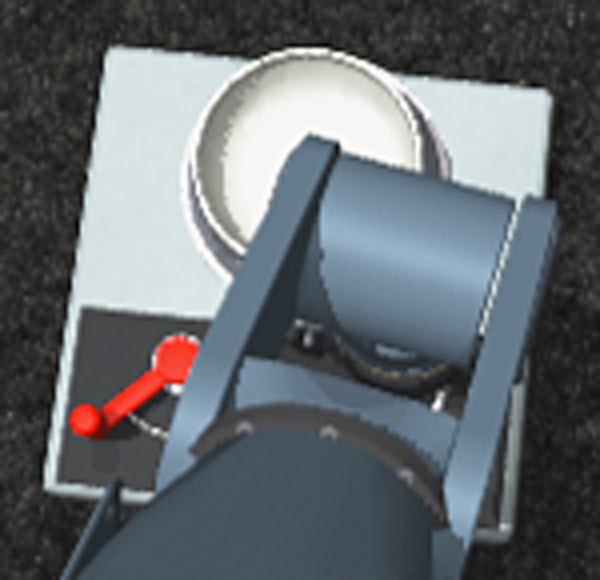

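The lever is clear and stays over: post at (135,245) in the scene crop and (87,421) in the top crop. The gripper is open above the selector, so I'll go down and check.

>>> servo_tool(
  targets=[
    {"offset": [0, 3, -0.1], "twist": [0, -0.09, 0]},
    {"offset": [0, 5, -0.1], "twist": [0, -0.09, 0]},
    {"offset": [0, 6, -0.1], "twist": [0, -0.09, 0]},
    {"offset": [0, 6, -0.1], "twist": [0, -0.09, 0]},
  ],
)

```text
clock: 11.93
eef_pos: [0.4785, -0.037, 0.1164]
ee_rot: [0.53, -0.528, -0.468, 0.47]
force: [-0.6, -0.7, 0.5]
grip_width: 0.588
```

Run:
```python
from h import *
p,d=manip.capture('scene'); cv2.imwrite('pics/scene8.png',cv2.resize(p[150:220,270:354],None,fx=7,fy=7,interpolation=cv2.INTER_CUBIC))
s,R=st()
goto(R,s['eef_pos'],[*SL,.077],82.8)
# lever angle from top post
u,v=(87.5/4-.5+220,421.5/4-.5+120); q=ray('top',u,v,.115)[:2]-PV; print('lever',(np.radians(235)-.125-np.arctan2(q[1],q[0])),np.hypot(*q))
```

```text
t 11.98 tcp [ 0.4793 -0.0372  0.1175] F [0.1 0.1 0.2] T [ 0.02 -0.01  0.03] grip 0.585 q [-0.31  0.52  1.89  0.    0.73 -1.76] xyaw 83.1
offset cm [-0.01  4.05 -0.23] twist y 0.005
lever 1.7135561399796697 0.06999217884693149
```

View pics/scene8.png

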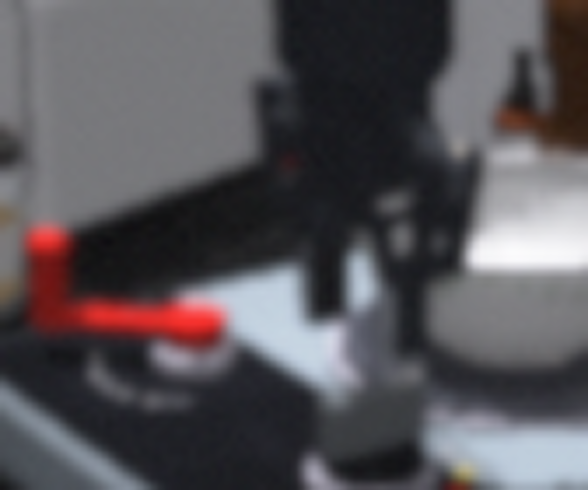

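The fingertips at (325,315) and (410,345) straddle the bar at (370,420). Going down onto the grip height.

>>> servo_tool(
  targets=[
    {"offset": [0, 1.5, -0.2], "twist": [0, 0, 0]},
    {"offset": [0, 3, -0.2], "twist": [0, 0, 0]},
    {"offset": [0, 4, -0.2], "twist": [0, 0, 0]},
    {"offset": [0, 4, -0.2], "twist": [0, 0, 0]},
  ],
)

```text
clock: 12.32
eef_pos: [0.4816, -0.0375, 0.0778]
ee_rot: [0.529, -0.529, -0.469, 0.469]
force: [-1.0, 0.4, 0.4]
grip_width: 0.582
```

Run:
```python
from h import *
p,d=manip.capture('scene'); cv2.imwrite('pics/scene9.png',cv2.resize(p[150:220,270:354],None,fx=7,fy=7,interpolation=cv2.INTER_CUBIC))
s,R=st()
goto(R,s['eef_pos'],[*SL,.077],82.8)
```

```text
t 12.37 tcp [ 0.482  -0.0376  0.0785] F [ 0.6  0.5 -0.5] T [-0.06 -0.04  0.03] grip 0.584 q [-0.31  0.6   1.91  0.    0.63 -1.76] xyaw 83.2
offset cm [0.   0.15 0.05] twist y 0.006
```

View pics/scene9.png

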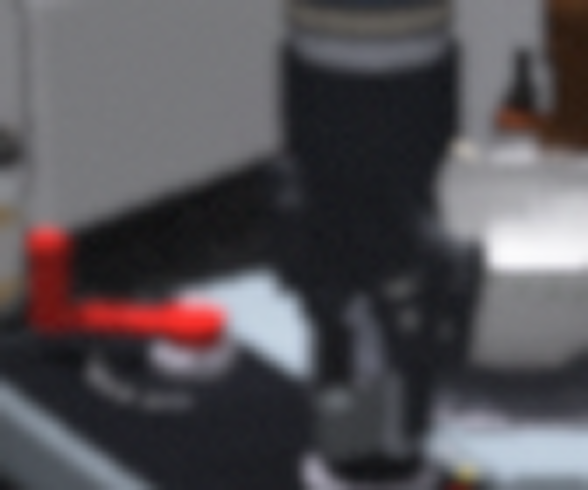

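The bar at (360,420) lies between the fingers. Closing gently.

>>> servo_tool(
  targets=[
    {"offset": [0, 0, 0], "twist": [0, 0, 0]},
    {"offset": [0, 0, 0], "twist": [0, 0, 0]},
    {"offset": [0, 0, 0], "twist": [0, 0, 0]},
    {"offset": [0, 0, 0], "twist": [0, 0, 0]},
    {"offset": [0, 0, 0], "twist": [0, 0, 0]},
    {"offset": [0, 0, 0], "twist": [0, 0, 0]},
  ],
  gripper=0.8,
  grip_force=20,
)

```text
clock: 12.87
eef_pos: [0.4825, -0.0374, 0.0794]
ee_rot: [-0.529, 0.53, 0.47, -0.469]
force: [0.6, 2.2, 6.1]
grip_width: 0.16
```

Run:
```python
from h import *
st()
```

```text
t 12.87 tcp [ 0.4825 -0.0374  0.0794] F [0.6 2.2 6.1] T [ 0.32 -0.03 -0.19] grip 0.16 q [-0.31  0.6   1.91  0.    0.63 -1.76] xyaw 83.1
```

>>> servo_tool(
  targets=[
    {"offset": [0, 0, 0], "twist": [0, 0.03, 0]},
    {"offset": [0, 0, 0], "twist": [0, 0.05, 0]},
  ],
)

```text
clock: 13.03
eef_pos: [0.4825, -0.0373, 0.0793]
ee_rot: [-0.54, 0.541, 0.456, -0.455]
force: [-0.0, 2.6, 6.2]
grip_width: 0.16
```

Run:
```python
from h import *
st()
```

```text
t 13.03 tcp [ 0.4825 -0.0373  0.0793] F [-0.   2.6  6.2] T [ 0.45 -0.04  0.1 ] grip 0.16 q [-0.31  0.6   1.91  0.    0.63 -1.71] xyaw 80.3
```

>>> servo_tool(
  targets=[
    {"offset": [0, 0, 0], "twist": [0, 0.03, 0]},
    {"offset": [0, 0, 0], "twist": [0, 0.05, 0]},
  ],
)

```text
clock: 13.2
eef_pos: [0.4825, -0.0373, 0.0793]
ee_rot: [-0.551, 0.552, 0.443, -0.442]
force: [0.3, 2.4, 6.7]
grip_width: 0.154
```

Run:
```python
from h import *
st()
```

```text
t 13.2 tcp [ 0.4825 -0.0373  0.0793] F [0.3 2.4 6.7] T [ 0.46 -0.11  0.08] grip 0.154 q [-0.31  0.6   1.91  0.    0.63 -1.66] xyaw 77.4
```

>>> servo_tool(
  targets=[
    {"offset": [0, 0, 0], "twist": [0, 0.1, 0]},
    {"offset": [0, 0, 0], "twist": [0, 0.2, 0]},
    {"offset": [0, 0, 0], "twist": [0, 0.3, 0]},
    {"offset": [0, 0, 0], "twist": [0, 0.4, 0]},
  ],
)

```text
clock: 13.53
eef_pos: [0.4827, -0.0369, 0.0794]
ee_rot: [-0.629, 0.63, 0.323, -0.322]
force: [1.1, 5.4, 5.7]
grip_width: 0.161
```

Run:
```python
from h import *
st()
```

```text
t 13.53 tcp [ 0.4827 -0.0369  0.0794] F [1.1 5.4 5.7] T [ 0.89 -0.23  0.12] grip 0.161 q [-0.31  0.6   1.91  0.    0.63 -1.26] xyaw 54.3
```

>>> servo_tool(
  targets=[
    {"offset": [0.08, 0, 0.06], "twist": [0, 0.1, 0]},
    {"offset": [0.08, 0, 0.06], "twist": [0, 0.2, 0]},
    {"offset": [0.08, 0, 0.06], "twist": [0, 0.3, 0]},
    {"offset": [0.08, 0, 0.06], "twist": [0, 0.4, 0]},
    {"offset": [0.08, 0, 0.06], "twist": [0, 0.5, 0]},
    {"offset": [0.08, 0, 0.06], "twist": [0, 0.55, 0]},
    {"offset": [0.08, 0, 0.06], "twist": [0, 0.55, 0]},
  ],
)

```text
clock: 14.12
eef_pos: [0.4832, -0.0363, 0.0794]
ee_rot: [-0.693, 0.693, 0.142, -0.139]
force: [2.2, 2.8, 4.8]
grip_width: 0.158
```

Run:
```python
from h import *
st()
```

```text
t 14.12 tcp [ 0.4832 -0.0363  0.0794] F [2.2 2.8 4.8] T [ 0.49 -0.17 -0.07] grip 0.158 q [-0.31  0.6   1.91  0.    0.63 -0.71] xyaw 22.9
```

Turned 1.05 rad. Letting go and lifting clear so I can look.

>>> servo_tool(
  targets=[
    {"offset": [0, 0, 0], "twist": [0, 0, 0]},
    {"offset": [0, 0, 0], "twist": [0, 0, 0]},
    {"offset": [0, 0, 0], "twist": [0, 0, 0]},
    {"offset": [0, 0, 0], "twist": [0, 0, 0]},
    {"offset": [0, -2, 0], "twist": [0, 0, 0]},
    {"offset": [0, -5, 0], "twist": [0, 0, 0]},
    {"offset": [0, -9, 0], "twist": [0, 0, 0]},
    {"offset": [0, -12, 0], "twist": [0, 0, 0]},
    {"offset": [0, -14, 0], "twist": [0, 0, 0]},
    {"offset": [0, -14, 0], "twist": [0, 0, 0]},
  ],
  gripper=5,
)

```text
clock: 14.95
eef_pos: [0.4844, -0.0374, 0.2225]
ee_rot: [-0.691, 0.695, 0.144, -0.138]
force: [0.5, 0.3, -0.5]
grip_width: 0.585
```

Run:
```python
from h import *
s,R=st()
goto(R,s['eef_pos'],[.40,-.30,.24],22.9)
```

```text
t 14.95 tcp [ 0.4844 -0.0374  0.2225] F [ 0.5  0.3 -0.5] T [ 0.01 -0.07  0.02] grip 0.585 q [-0.31  0.35  1.79 -0.    0.99 -0.71] xyaw 23.1
offset cm [-18.03  -1.75 -20.87] twist y 0.003
```

>>> servo_tool(
  targets=[
    {"offset": [-18, -1.7, -21], "twist": [0, 0, 0]},
    {"offset": [-18, -1.7, -21], "twist": [0, 0, 0]},
    {"offset": [-18, -1.7, -21], "twist": [0, 0, 0]},
    {"offset": [-18, -1.7, -21], "twist": [0, 0, 0]},
    {"offset": [-18, -1.7, -21], "twist": [0, 0, 0]},
    {"offset": [-18, -1.7, -21], "twist": [0, 0, 0]},
    {"offset": [-18, -1.7, -21], "twist": [0, 0, 0]},
    {"offset": [-18, -1.7, -21], "twist": [0, 0, 0]},
    {"offset": [-18, -1.7, -21], "twist": [0, 0, 0]},
  ],
)

```text
clock: 15.7
eef_pos: [0.3972, -0.3012, 0.2342]
ee_rot: [0.694, -0.692, -0.14, 0.14]
force: [-0.5, 0.7, 0.4]
grip_width: 0.585
```

Run:
```python
from h import *
st()
p,d=manip.capture('top'); cv2.imwrite('pics/top10.png',cv2.resize(p[120:265,220:370],None,fx=4,fy=4,interpolation=cv2.INTER_CUBIC)); cv2.imwrite('pics/top10f.png',p)
```

```text
t 15.7 tcp [ 0.3972 -0.3012  0.2342] F [-0.5  0.7  0.4] T [0.08 0.04 0.05] grip 0.585 q [-0.87  0.36  1.74  0.    1.05 -1.27] xyaw 22.8
```

View pics/top10.png

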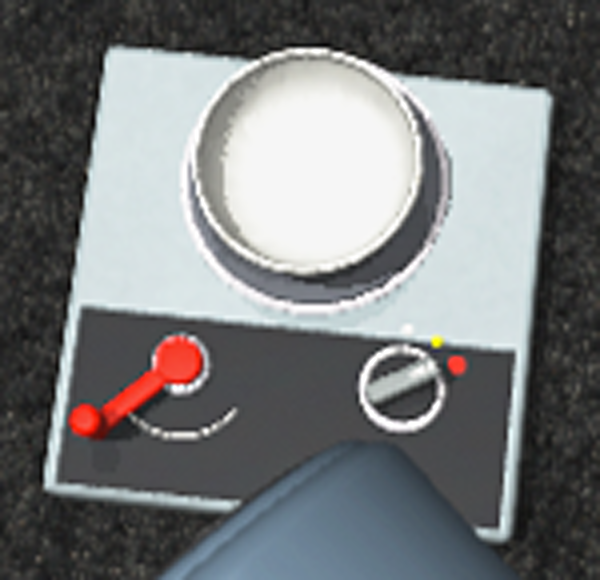

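View pics/top10f.png

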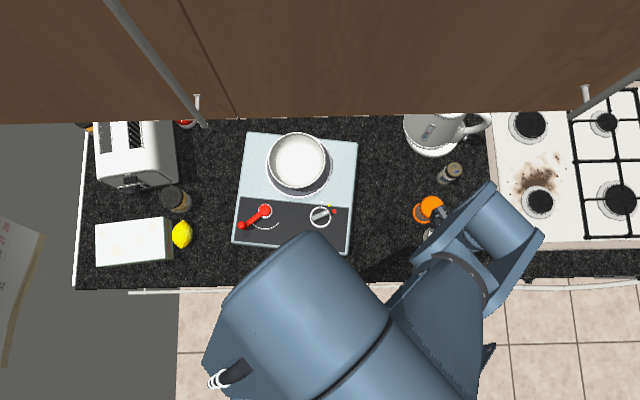

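In the top view the bar runs from (370,396) to (437,364), towards the red dot at (457,365). The lever post is at (87,421), and the bowl is where it stood. I'll work out the selector angle.

Run:
```python
from h import *
g=lambda x,y:((x+.5)/4-.5+220,(y+.5)/4-.5+120)
def ang(name):
    p=cv2.imread(name); c=cv2.resize(p[200:232,305:337],None,fx=8,fy=8,interpolation=cv2.INTER_CUBIC)
    h=cv2.cvtColor(c,cv2.COLOR_BGR2HSV); m=((h[...,2]>110)&(h[...,1]<60)).astype(np.uint8)
    m2=np.zeros_like(m); cv2.circle(m2,(int((320.3-305)*8),int((215.7-200)*8)),8*8,1,-1); m&=m2
    ys,xs=np.nonzero(m); xy=np.c_[(xs+.5)/8-.5+305,(ys+.5)/8-.5+200]
    W=np.array([ray('top',*q,.098)[:2] for q in xy[::5]])
    vx,vy,x0,y0=cv2.fitLine(W.astype(np.float32),cv2.DIST_L2,0,0.001,0.001).ravel()
    a=np.arctan2(vy,vx); a=a if vx>0 else a+np.pi; return len(W),np.hypot(*(W.max(0)-W.min(0))),a,x0,y0
a=ang('pics/top0.png');b=ang('pics/top10f.png');print(a,b,'turned',(a[2]-b[2]))
p0=cv2.imread('pics/top0.png').astype(int);p1=cv2.imread('pics/top10f.png').astype(int)
for n,(x0,y0,x1,y1) in dict(bowl=(260,128,335,196),orange=(410,192,436,224),spice=(436,158,466,188),honey=(158,182,195,216)).items():
    print(n,np.abs(p0-p1)[y0:y1,x0:x1].max(2).mean().round(1))
```

```text
(1069, np.float64(0.05702449216018122), np.float32(-0.07385576), np.float32(0.479725), np.float32(-0.03545132)) (1189, np.float64(0.05335910511963928), np.float32(-1.1296536), np.float32(0.48207816), np.float32(-0.035169393)) turned 1.0557978
bowl 0.6
orange 14.3
spice 1.3
honey 1.3
```

The selector turned 1.056 rad. Now a last look at the tin and the orange jar beside the arm.

Run:
```python
from h import *
st()
p,d=manip.capture('scene'); cv2.imwrite('pics/scene11.png',p)
```

```text
t 15.75 tcp [ 0.3974 -0.2997  0.2341] F [-0.5  0.5  0.1] T [-0.02 -0.03  0.04] grip 0.587 q [-0.87  0.35  1.74  0.    1.05 -1.27] xyaw 22.9
```

View pics/scene11.png

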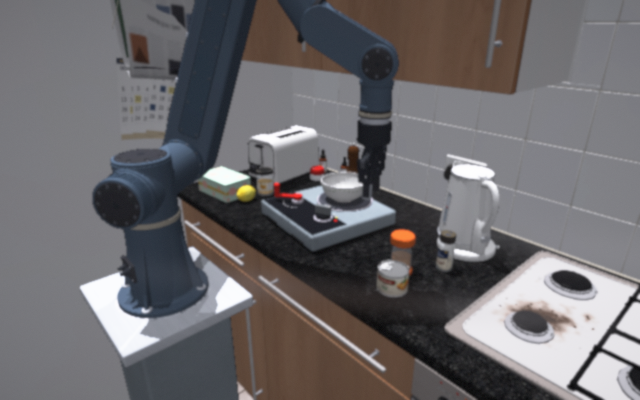

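The tin (393,278), orange jar (402,250), spice jar (446,250) and honey jar (264,180) all stand upright in place. The arm hovers clear of everything, so I'm handing the job in.

```bash
python3 -c "
from cell import manip
print(manip.close_job())"
```

```text
the job is handed in; nothing more can be done
None
```

The warming plate is on: I swung the lever home first, then turned the selector to the red dot, let go of both, and handed the job in at about 16 s. No verdict was reported.

- **Lever:** I pushed the post round with closed fingers in steps of 1–1.4 mm until it met the stop. The push rose from about 4 N to 9 N while the post almost stopped moving, well under the strain limit. After I let go, the top camera put the lever at 1.71 rad. The tool's own angle had suggested about 1.75–1.79, a small disagreement, but the selector turned freely.
- **Selector:** I gripped it with 20 N and turned it about 0.05 rad at a time at first, then in bigger steps. The readings stayed at about 0.1 N m, apart from −0.19 N m right after gripping. The arm's rotation gives 1.051 rad and the top picture 1.056 rad, against a target of 1.05.
- **Bowl and jars:** The bowl, honey jar and spice jar looked the same before and after in the top view. The same check read higher for the orange jar (14.3 against about 1), probably because the arm was close by. I didn't run it on the tin, which the arm partly covered. In the scene view both stand upright and look in place, though I didn't measure how far they might have moved.
- **Arm:** It ended clear of everything, with about zero force.

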